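Crank a lens slide to its red set mark with the lift-off handwheel

ROBOT

A 7-joint arm with a two-finger parallel gripper is mounted at the origin on a cart in front of the work surface, level with it; the furniture and walls round the work are solid. World frame = base frame: x ahead of the robot, y to its left, z up, the work surface at z = 0. Lengths are in m, angles in rad, forces in N, time in s.
With the tool pointing down it reaches from about 0.425 to 0.925 m from the base axis. Payload 6.8 kg.
Tool frame: the origin (TCP) lies on the mounting face of the last link; the fingertips stand 173 mm ahead of it and the grasp point (between the pads) lies 155 mm ahead of it; z points along the fingers, y is the line along which they close (so a half turn about z gives the same grasp; the last joint's range is limited). The gripper opens to 85 mm and grips with 20 to 120 N. Pads are 22 mm wide; open, the fingers measure 114 mm over their backs; the gripper's body (76 mm by 85 mm) begins 54 mm behind the grasp point. The pads swing forward as they close: fully open they stand 13 mm farther back than shut.
Start: joints at [-1.398, 0.477, 0.022, 1.555, -0.011, 1.109, -0.083], TCP at [0.187, 0.649, 0.405] pointing down, gripper open.
Joint ranges: [-2.96, 2.96], [-0.34, 2.1], [-1.41, 1.46], [0.24, 2.44], [-1.37, 4.51], [0.17, 1.92], [-2.96, 2.96]. Speed limits (rad/s): [2.39, 2.39, 3.14, 3.14, 3.14, 3.14, 3.14].

INTERFACE

Orientations are given as a unit quaternion [w, x, y, z].
In Python, from station import bot gives the robot as it stands. The module is installed in compiled form; this text tells all that it offers.
- The arm moves only by the shell command python3 -m pendant 'ROWS' [FORCE]. ROWS is JSON, a list of rows, each a list of 5 numbers: the finger opening in m, from 0 to 0.0854, then the shift along the tool's x, y, z in m, then the turn about the tool's z in degrees. In form: [[jaw, x, y, z, yaw], ...]. A call has 1 to 12 rows; each row shifts and turns the commanded pose from where the row before left it, along the tool's axes as they then stand; what a row does not reach is not made up. A row lasts 1/12 s, in which the tool goes at most 41.7 mm and 7.16 degrees, less where a joint would pass 70% of its speed; a pose out of reach is approached as far as the arm can. A call with a gripper value outside its range is refused whole. The fingers move at their own pace and stop on an object; FORCE is the grip in N (left out, the last holds). Time passes only in rows, so rows that do not move let the fingers close. It gives the time, the measured TCP pose, the force, the opening and the grip force at its end, in the units of the state.
- bot.get_obs(): the state, without advancing time (a new reading comes with each control period).
- bot.read_camera(name): name is "scene" or "side" or "wrist"; returns (picture, depth): 420x560x3 uint8, blue, green, red; 420x560 float32, m along the optical axis (not along the pixel's ray), 0 where there is no reading.
- bot.camera_model(name): a dict with "intrinsics" (3x3 intrinsics, pixels), "R" (3x3) and "t" (3): a world point X has camera coordinates R X + t. Camera axes: x right, y down, z forward; pixel columns grow to the right and rows downward; lengths in m; the calibration is good to about 2 mm. A picture is of the moment at which its call begins: read the wrist's pose just before it. camera_model takes no time and is no camera call; for the wrist camera it gives the pose at the moment of the call.
- bot.hand_in(): hands the job in; it is judged then, once.
Trained networks look in the newest picture that a camera, given by its name, has taken for a name from the list of things; names that differ only in an ending like _2 or _b are one class to them, and where a whole thing is asked for, a point or a joint stands for the part that bears it (a point fixed in the world has none). Each returns a list of dicts, best first, with "score" (0 to 1); they miss things now and then, are a little off and sometimes report something else, mostly with a low value. They report only what shows in the picture. A call takes as long as a camera call.
- bot.boxes_of(name, camera): "at" ([column, row] in pixels, amid what is visible of it).
- bot.trace(name, camera): "mask" (420x560 bool, what is visible of it) and "at" ([column, row] in pixels, amid what is visible of it).
- bot.pinpoint(name, camera): "at" ([column, row] in pixels: a listed point, or the origin of a listed thing).
The state is a dict: "t": time; "q": joint angles; "joint_vel": joint speeds; "joint_torque": joint torques, N m; "eef_pos": TCP position; "tool_rot": TCP orientation; "contact_force": force on the tool from outside, world axes, zero at the start; "torque": the same for the moment, N m; "gripper_width": opening from 0.0 (shut) to 1.0 (fully open); "grasp_force": force on a finger pad.
Only numpy, scipy, OpenCV 4.12 (cv2) and the standard library are available. Lean on these libraries where they do the work, as an engineer would, in place of code of your own. Each camera call takes 0.05 s, during which the arm holds its last target. There are 200 camera calls.

TASK

Pick up the loose handwheel by its hub, set it fully down on the slide's spindle and let go of it. Then take it by its red crank handle and crank until the pointer on the lens carriage stands at the red set mark on the scale; let go and leave the wheel on the spindle. Move the lens only by cranking, and leave the driver, lens case and tape where they are.

Things in the scene. Friction and masses are not known exactly. Their poses are not given: they have to be found in the camera images.
- slide_base: fixed screw slide: dark steel bed 76x325 mm with a blue gear block (76x76 mm, top 46 mm above the bench) at one end. Origin on the bench under the vertical spindle axis, in the middle of the block. Bed, rods and screw run along its own -y to y = -280 mm. A white scale on its own -x side (towards the robot), top 30 mm above the bench, has a line every 5 mm.
- spindle: steel spindle on the blue block, turning about the vertical; origin on its axis 47 mm above the bench. Turned clockwise seen from above it moves the carriage away from the block, 20 mm a full turn; anticlockwise back; stops 70 mm apart. Friction 0.06 N m: it stays where left. Flange 72 mm in diameter, its top 55 mm above the bench.
- carriage: aluminium carriage 66x52 mm with a black octagonal lens cell on it (top about 86 mm above the bench), centred 150 to 220 mm from the spindle axis on the slide's own -y. It is driven by the spindle alone.
- pointer (a point): tip of the black pointer, 2 mm wide, on the carriage's own -x side, just above the scale and 34.5 mm above the bench.
- set_mark: red saddle 5 mm wide clamped on the outer edge of the scale, fixed; origin in its middle on top of the scale, 30 mm above the bench. Its y axis runs along the slide's y. The pointer is at the mark when the pointer's y in this frame is 0; at the start the mark lies 20 to 49 mm farther along the slide's -y.
- handwheel: loose three-spoke handwheel, 112 mm in diameter, about 0.34 kg, lying flat on the bench. Origin in the middle of its underside, z up. Bare aluminium rim, radius 43 to 56 mm, 8 to 19 mm above the underside. Spokes 10 mm wide, as high as the rim, at 0 and +-120 degrees from its own +x; the drive pin must come up through a gap between them. Seated, its underside is 55 mm above the bench, on the flange.
- handle_grip (a point): the grip point of the red crank handle, a freely spinning upright sleeve 15 mm in diameter, 49 mm from the wheel's axis on the wheel's own +x (in line with a spoke); this point is 62 mm above the wheel's underside, the handle reaches from 24 to 79 mm.
- red_driver: loose hex driver with red grip, 163 mm long, lying behind the slide; leave it alone
- lens_case: loose white round lens case, 57 mm in diameter, 20 mm high; leave it alone
- amber_tape: loose roll of amber tape, 70 mm in diameter, 18 mm high; leave it alone
- post_tip (a point): tip of the spindle's central post, 81 mm above the bench. The post is 14 mm in diameter, its last 8 mm tapered to 6 mm, and stands on the flange.
- drive_pin (a point): tip of the brass drive pin, 8 mm in diameter, that stands on the flange 28 mm from the axis on the spindle's own +x; tip 76 mm above the bench. A spoke of the seated wheel pushes this pin (up to about 80 degrees of idle turn before it does).
- hub_grip (a point): grip point on the wheel's steel hub, on its axis 44 mm above the underside. Hub 28 mm in diameter, from the underside to 54 mm up; a bore 17 mm in diameter, 36 mm deep from below, goes over the spindle's post with 1.5 mm play all round.

How it is judged:
By the outcome, as a careful person would: the job done as asked, in the order asked, and still so for the second after the job is handed in, with the robot touching nothing.
It also fails if it takes over 67 s, if anything falls off the work surface, if the arm or the gripper's body presses on something with over 40 N, if the wrist force passes 120 N, or if a joint passes its speed limit or range.

## Working session

There is one attempt and no reset: what is moved stays moved. The work goes in short steps, Python scripts to look and compute and a shell command to move; the robot and the scene stay as the last step left them, time stands still between calls to the robot, and variables do not carry over. Pictures are saved under pics/ and viewed, at most 13 in all, crops included, and the job is handed in when it is done.

```bash
mkdir -p pics; cat > h.py <<'E'
import numpy as np, cv2
from station import bot
from scipy.spatial.transform import Rotation as Rn
def ray(cam,px,m=None):
    m=m or bot.camera_model(cam); K=np.array(m["intrinsics"]);R=np.array(m["R"]);t=np.array(m["t"])
    d=R.T@np.linalg.solve(K,[px[0],px[1],1.]); return -R.T@t, d
def atz(cam,px,z,m=None):
    o,d=ray(cam,px,m); return o+d*(z-o[2])/d[2]
def tri(rs):
    A=np.zeros((3,3));b=np.zeros(3)
    for o,d in rs:
        d=d/np.linalg.norm(d);P=np.eye(3)-np.outer(d,d);A+=P;b+=P@o
    X=np.linalg.solve(A,b)
    return X,[np.linalg.norm(np.cross(X-o,d/np.linalg.norm(d))) for o,d in rs]
def tool():
    s=bot.get_obs();w,x,y,z=s["tool_rot"];return s,np.array(s["eef_pos"]),Rn.from_quat([x,y,z,w]).as_matrix()
E
python3 - <<'E'
from h import *
s,p,R=tool();print(s["t"],p,R.round(3))
for c in("scene","side"):
    im,d=bot.read_camera(c);cv2.imwrite(f"pics/{c}0.png",im)
names=["handwheel","hub_grip","handle_grip","spindle","post_tip","drive_pin","pointer","set_mark","slide_base","carriage","lens_case","amber_tape","red_driver"]
for n in names:
    L=[]
    for c in("scene","side"):
        r=bot.pinpoint(n,c)
        if r: L.append((c,r[0]["at"],r[0]["score"]))
    print(n,[(c,np.round(a,1),round(v,2)) for c,a,v in L])
    if len(L)==2:
        X,e=tri([ray(c,a) for c,a,_ in L]);print("   ",X.round(4),np.round(e,4))
print(bot.get_obs()["t"])
E
```

```text
0.0 [0.18696446 0.6483006  0.40369257] [[-0.961  0.277 -0.   ]
 [ 0.277  0.961 -0.002]
 [-0.    -0.002 -1.   ]]
handwheel [('scene', array([202.5, 231.1]), 0.88), ('side', array([311.5, 268.1]), 0.77)]
    [0.4609 0.3038 0.0009] [0.0025 0.0025]
hub_grip [('scene', array([201. , 219.5]), 0.75), ('side', array([315.7, 252.4]), 0.7)]
    [0.4559 0.2999 0.047 ] [0.0003 0.0003]
handle_grip [('scene', array([187. , 207.5]), 0.68), ('side', array([314.8, 260.1]), 0.73)]
    [0.4538 0.3422 0.0572] [0.0014 0.0014]
spindle [('scene', array([305.6, 245.1]), 0.8), ('side', array([290.5, 202.3]), 0.89)]
    [0.554  0.0792 0.0418] [0. 0.]
post_tip [('scene', array([301.4, 235.6]), 0.96), ('side', array([289.4, 188.9]), 0.67)]
    [0.5508 0.0846 0.0823] [0.0074 0.0074]
drive_pin [('scene', array([312.4, 223.3]), 0.82), ('side', array([279.8, 195.7]), 0.69)]
    [0.5861 0.0918 0.07  ] [0.0055 0.0055]
pointer [('scene', array([359.2, 293.1]), 0.92), ('side', array([305.9, 177. ]), 0.72)]
    [ 0.5323 -0.0764  0.0392] [0.0027 0.0027]
set_mark [('scene', array([369.7, 302. ]), 0.46)]
slide_base [('side', array([280.9, 194. ]), 0.67)]
carriage [('scene', array([363.8, 280.9]), 0.68), ('side', array([291.3, 183.6]), 0.62)]
    [ 0.5744 -0.0627  0.0199] [0.0018 0.0018]
lens_case [('scene', array([270. , 195.4]), 0.74), ('side', array([242.2, 248.7]), 0.62)]
    [6.458e-01 2.584e-01 2.000e-04] [0.0006 0.0006]
amber_tape [('scene', array([146.6, 195.5]), 0.72), ('side', array([303.9, 326.2]), 0.93)]
    [ 0.4519  0.4926 -0.0035] [0.0008 0.0008]
red_driver [('scene', array([341.9, 236.8]), 0.97), ('side', array([255.9, 208.9]), 0.48)]
    [ 0.6596  0.0507 -0.0092] [0.0011 0.0011]
1.4
```

View pics/scene0.png

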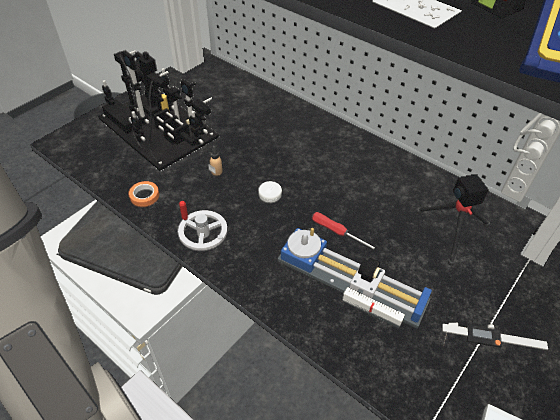

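View pics/side0.png

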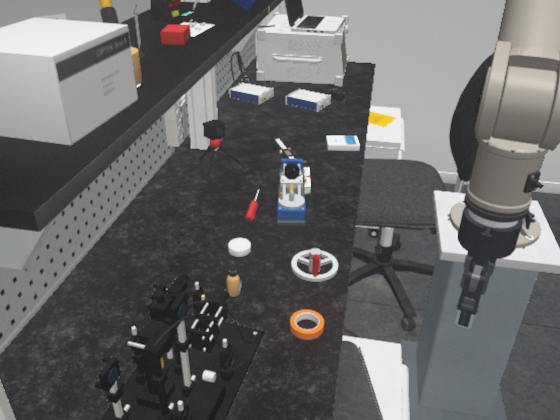

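The scene view shows the wheel at (202,230), with its handle towards world +y. The spindle is at (304,243) with the pin behind it, the pointer at about (358,292) and the red mark at about (372,308). The side view agrees. Next I'll move the wrist camera over the wheel.

```bash
python3 -m pendant '[[0.085,-0.0296,-0.0217,0,0],[0.085,-0.0296,-0.0217,0,0],[0.085,-0.0296,-0.0217,0,0],[0.085,-0.0296,-0.0217,0,0],[0.085,-0.0296,-0.0217,0,0],[0.085,-0.0296,-0.0217,0,0],[0.085,-0.0296,-0.0217,0,0],[0.085,-0.0296,-0.0217,0,0],[0.085,-0.0296,-0.0217,0,0],[0.085,-0.0296,-0.0217,0,0],[0.085,-0.0296,-0.0217,0,0],[0.085,-0.0296,-0.0217,0,0]]'
python3 -m pendant '[[0.085,0,0,0,6.73],[0.085,0,0,0,6.73],[0.085,0,0,0,6.73],[0.085,0,0,0,6.73],[0.085,0,0,0,6.73],[0.085,0,0,0,6.73],[0.085,0,0,0,6.73],[0.085,0,0,0,6.73],[0.085,0,0,0,6.73],[0.085,0,0,0,6.73],[0.085,0,0,0,6.73],[0.085,0,0,0,0]]'
python3 - <<'E'
from h import *
s,p,R=tool();print(s["t"],p,R.round(3),np.round(s["q"],2))
m=bot.camera_model("wrist");Rc=np.array(m["R"]);c=-Rc.T@np.array(m["t"]);print("cam in tool",R.T@(c-p),"axis",R.T@Rc[2])
im,d=bot.read_camera("wrist");cv2.imwrite("pics/w0.png",im)
for n in["handwheel","hub_grip","handle_grip","spindle","post_tip","drive_pin"]:
    r=bot.pinpoint(n,"wrist");print(n,[(np.round(a["at"],1),round(a["score"],2)) for a in r[:2]])
E
```

```text
t: 2.4
eef_pos: [0.457, 0.2983, 0.405]
tool_rot: [0.0, 0.14, 0.99, 0.0]
contact_force: [0.5, -0.1, -0.3]
gripper_width: 1.001
grasp_force: 0.0
t: 3.4
eef_pos: [0.4561, 0.3, 0.4048]
tool_rot: [0.0, 0.709, 0.705, 0.0]
contact_force: [0.6, 0.2, -0.1]
gripper_width: 0.993
grasp_force: 0.0
3.4 [0.45612883 0.30003677 0.4048049 ] [[ 0.006  1.     0.   ]
 [ 1.    -0.006  0.   ]
 [ 0.     0.    -1.   ]] [-1.02  0.27  0.39  1.89 -0.12  1.   -0.58]
cam in tool [0.06716546 0.00023755 0.03120591] axis [-2.65095192e-01  6.35680035e-04  9.64222036e-01]
handwheel [(array([280.1, 183.2]), 0.57)]
hub_grip [(array([279.3, 190.8]), 0.69)]
handle_grip [(array([269.1, 145.4]), 0.92)]
spindle [(array([351.9, 359.7]), 0.91)]
post_tip []
drive_pin []
```

```bash
cat >> h.py <<'E'
import json
def look(names,tag):
    m=bot.camera_model("wrist"); s=bot.get_obs(); im,d=bot.read_camera("wrist");cv2.imwrite(f"pics/{tag}.png",im)
    out={}
    for n in names:
        r=bot.pinpoint(n,"wrist")
        if r: out[n]=[list(map(float,v)) for v in ray("wrist",r[0]["at"],m)]; print(n,np.round(r[0]["at"],1),round(r[0]["score"],2))
    json.dump(out,open(f"{tag}.json","w"));return out
def combine(tags):
    D={}
    for t in tags:
        for n,r in json.load(open(t+".json")).items(): D.setdefault(n,[]).append([np.array(v) for v in r])
    for n,rs in D.items():
        if len(rs)>1: X,e=tri(rs);print(n,X.round(4),"err",np.round(e,4))
E
python3 - <<'E'
from h import *
look(["handwheel","hub_grip","handle_grip","spindle"],"v1")
E
python3 -m pendant '[[0.085,-0.03,0.01,0,0],[0.085,-0.03,0.01,0,0],[0.085,-0.03,0.01,0,0],[0.085,-0.03,0.01,0,0],[0.085,0,0,0,0],[0.085,0,0,0,0]]'
python3 - <<'E'
from h import *
look(["handwheel","hub_grip","handle_grip","spindle","post_tip","drive_pin","pointer","set_mark"],"v2")
E
python3 -m pendant '[[0.085,-0.03,0.015,0,0],[0.085,-0.03,0.015,0,0],[0.085,-0.03,0.01,0,0],[0.085,-0.03,0.01,0,0],[0.085,0,0,0,0],[0.085,0,0,0,0]]'
python3 - <<'E'
from h import *
look(["spindle","post_tip","drive_pin","pointer","set_mark"],"v3")
combine(["v1","v2","v3"]);print(tool()[:2])
E
```

```text
handwheel [279.3 181.9] 0.94
hub_grip [279.4 189.2] 0.97
handle_grip [273.5 145. ] 0.74
spindle [348.5 358.3] 0.6
t: 4.5
eef_pos: [0.4965, 0.1778, 0.4049]
tool_rot: [0.0, 0.709, 0.705, 0.0]
contact_force: [0.1, 1.6, 0.2]
gripper_width: 0.989
grasp_force: 0.0
handwheel [241.8  77.3] 0.96
hub_grip [234.9  67.1] 0.89
handle_grip [226.2   6.8] 0.82
spindle [324.  270.7] 0.93
post_tip [329. 283.] 0.66
drive_pin [355.6 282.4] 0.73
t: 5.45
eef_pos: [0.546, 0.0578, 0.4048]
tool_rot: [0.0, 0.709, 0.705, -0.0]
contact_force: [-0.7, 0.2, -0.1]
gripper_width: 0.995
grasp_force: 0.0
spindle [282.4 167.1] 0.82
post_tip [280.4 169.8] 0.73
drive_pin [372.7 186.7] 0.73
pointer [268.4 292.3] 0.91
set_mark [270.4 311.1] 0.5
handwheel [ 0.4536  0.2991 -0.0048] err [0.0009 0.0009]
hub_grip [0.4538 0.3007 0.0493] err [0.0011 0.0011]
handle_grip [0.4489 0.3484 0.0601] err [0.0002 0.0002]
spindle [0.5458 0.0812 0.047 ] err [0.0032 0.001  0.0025]
post_tip [0.5465 0.0847 0.0835] err [0.0005 0.0005]
drive_pin [0.6091 0.0693 0.0682] err [0.0292 0.0292]
({'t': 5.75, 'q': array([-0.64333127,  0.28966033,  0.51238844,  1.88658572, -0.16692832,
        1.00731677, -0.05892419]), 'joint_vel': array([ 0.00123007, -0.00050849,  0.00735918,  0.00052565,  0.00205443,
       -0.00079394,  0.00309435]), 'joint_torque': array([ 1.49062481e-01, -4.04770625e+01,  4.93314385e+00, -2.62019420e+01,
        1.36840472e-02,  2.03963660e-03, -4.63630044e-03]), 'eef_pos': array([0.54544742, 0.06110778, 0.40463207]), 'tool_rot': array([-2.12201904e-04,  7.07027739e-01,  7.07185778e-01,  8.29488921e-05]), 'contact_force': array([ 0.21876709, -0.52116251, -0.24454496]), 'torque': array([-0.02934827, -0.03707536, -0.00781467]), 'grasp_force': 0.0, 'gripper_width': 0.994892166197113}, array([0.54544742, 0.06110778, 0.40463207]))
```

View pics/v2.png

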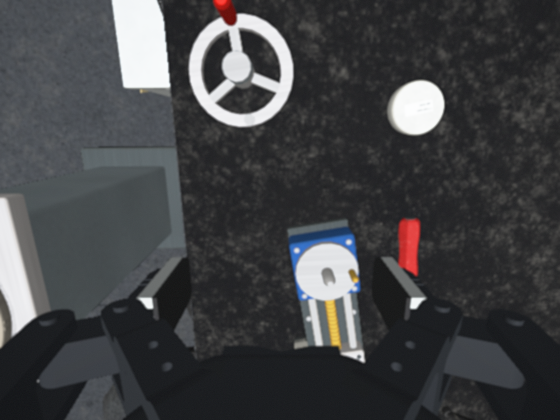

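View pics/v3.png

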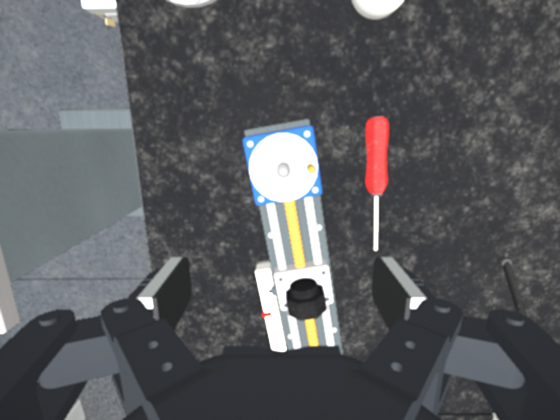

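v2 shows the hub at (237,66), post at (328,278) and pin at (353,277). v3 shows the post at (283,170), the pin at (311,169), the red mark at (266,314) and the driver at the right. The network's pin in v3 was wrong: it picked the driver.

```bash
python3 -m pendant '[[0.085,0.03,-0.0114,0,0],[0.085,0.03,-0.0114,0,0],[0.085,0.03,-0.0114,0,0],[0.085,0.03,-0.0114,0,0],[0.085,0.03,-0.0114,0,0],[0.085,0.03,-0.0114,0.01,0],[0.085,0.03,-0.0114,0.015,0],[0.085,0.029,-0.0114,0.015,0],[0.085,0,0,0.02,0],[0.085,0,0,0.02,0],[0.085,0,0,0,0],[0.085,0,0,0,0]]'
python3 - <<'E'
from h import *
o=look(["hub_grip","handle_grip","handwheel"],"v4")
combine(["v1","v2","v4"]);print(tool()[1])
# pin & post by eye pixels
K=np.array(bot.camera_model("wrist")["intrinsics"]);print(K)
import json
for tag,px in(("v2",(353,277)),("v3",(311,169))):
    D=json.load(open(tag+".json"))
    print(tag,{n:np.round(np.array(r[0]),4).tolist() for n,r in list(D.items())[:1]})
for n,z in(("hub_grip",.044),("handwheel",0),("handle_grip",.062)):
    oo,d=map(np.array,o[n]);print(n,(oo+d*(z-oo[2])/d[2]).round(4))
for tag in("v2","v3"):
  D=json.load(open(tag+".json"))
  for n,z in(("post_tip",.081),("spindle",.047),("spindle",.055),("pointer",.0345),("set_mark",.03),("hub_grip",.044)):
    if n in D:
      oo,d=map(np.array,D[n]);print(tag,n,(oo+d*(z-oo[2])/d[2]).round(4))
E
```

```text
t: 6.75
eef_pos: [0.4544, 0.2992, 0.3242]
tool_rot: [0.0, 0.708, 0.707, -0.001]
contact_force: [0.0, 0.1, 0.2]
gripper_width: 0.997
grasp_force: 0.0
hub_grip [280.4 209.2] 0.85
handle_grip [272.  153.2] 0.72
handwheel [282.6 196.5] 0.7
handwheel [ 0.4544  0.2989 -0.0017] err [0.001  0.0014 0.0014]
hub_grip [0.4539 0.3005 0.051 ] err [0.0013 0.001  0.0005]
handle_grip [0.4486 0.3475 0.0627] err [0.0012 0.0005 0.0015]
spindle [0.5452 0.0791 0.0447] err [0.002 0.002]
[0.45559852 0.29889357 0.32610393]
[[305.85573282   0.         281.13497973]
 [  0.         305.85573282 209.86602511]
 [  0.           0.           1.        ]]
v2 {'handwheel': [0.4972, 0.2449, 0.3737]}
v3 {'spindle': [0.5467, 0.125, 0.3735]}
hub_grip [0.4538 0.298  0.044 ]
handwheel [0.4558 0.2989 0.    ]
handle_grip [0.4476 0.3462 0.062 ]
v2 post_tip [0.5474 0.0836 0.081 ]
v2 spindle [0.5468 0.0809 0.047 ]
v2 spindle [0.5455 0.0849 0.055 ]
v2 hub_grip [0.452  0.3013 0.044 ]
v3 post_tip [0.546  0.0842 0.081 ]
v3 spindle [0.548  0.0823 0.047 ]
v3 spindle [0.548  0.0833 0.055 ]
v3 pointer [ 0.53   -0.0745  0.0345]
v3 set_mark [ 0.5319 -0.1042  0.03  ]
```

```bash
python3 -m pendant '[[0.085,0,0,0.03,0],[0.085,0,0,0.03,0],[0.085,0,0,0.03,0],[0.085,0,0,0.025,0],[0.085,0,0,0.01,0],[0.085,0,0,0,0],[0.085,0,0,0,0]]' 60
python3 -m pendant '[[0.02,0,0,0,0],[0.02,0,0,0,0],[0.02,0,0,0,0],[0.02,0,0,0,0],[0.02,0,0,0,0],[0.02,0,0,0,0],[0.02,0,0,0,0],[0.02,0,0,0,0]]' 60
```

```text
t: 7.53
eef_pos: [0.4556, 0.299, 0.2006]
tool_rot: [0.0, 0.708, 0.706, 0.0]
contact_force: [0.4, 0.2, -0.9]
gripper_width: 0.993
grasp_force: 0.0
t: 8.2
eef_pos: [0.4549, 0.2992, 0.2005]
tool_rot: [-0.0, 0.708, 0.706, 0.0]
contact_force: [-2.5, -0.3, 7.8]
gripper_width: 0.309
grasp_force: 58.4
```

```bash
python3 -m pendant '[[0.02,0,0,-0.02,0],[0.02,0,0,-0.035,0],[0.02,0,0,-0.035,0],[0.02,0,0,-0.03,0],[0.02,-0.0308,0.0131,-0.01,0],[0.02,-0.0308,0.0131,0,0],[0.02,-0.0308,0.0131,0,0],[0.02,-0.0308,0.0131,0,0],[0.02,-0.0308,0.0131,0,0],[0.02,-0.0308,0.0131,0,0],[0.02,-0.0308,0.0131,0,0],[0.02,0,0,0,0]]'
python3 -m pendant '[[0.02,0,0,0,6.67],[0.02,0,0,0,6.67],[0.02,0,0,0,6.67],[0.02,0,0,0,6.67],[0.02,0,0,0,6.67],[0.02,0,0,0,6.67],[0.02,0,0,0,0],[0.02,0,0,0,0]]'
python3 - <<'E'
from h import *
s,p,R=tool();print(s["t"],p,R.round(3),np.round(s["q"],2))
im,_=bot.read_camera("wrist");cv2.imwrite("pics/w5.png",im)
a,_=bot.read_camera("scene");b,_=bot.read_camera("side")
L=[]
for n in["hub_grip","handle_grip","post_tip","drive_pin","handwheel"]:
    L=[]
    for c in("scene","side"):
        r=bot.pinpoint(n,c)
        if r:L.append((c,r[0]["at"],r[0]["score"]))
    print(n,[(c,np.round(q,1),round(v,2)) for c,q,v in L])
    if len(L)==2:X,e=tri([ray(c,q) for c,q,_ in L]);print(X.round(4),np.round(e,4))
cv2.imwrite("pics/c5.png",np.hstack([cv2.resize(a[170:310,230:370],(400,400)),cv2.resize(b[130:270,220:360],(400,400))]))
E
```

```text
t: 9.2
eef_pos: [0.5476, 0.0752, 0.33]
tool_rot: [0.002, 0.711, 0.703, -0.001]
contact_force: [-0.3, -2.0, -3.2]
gripper_width: 0.307
grasp_force: 59.8
t: 9.87
eef_pos: [0.5458, 0.0835, 0.3293]
tool_rot: [-0.0, 0.906, 0.423, -0.001]
contact_force: [0.5, -0.4, -3.8]
gripper_width: 0.306
grasp_force: 59.9
9.8667 [0.5457744  0.08349319 0.32931077] [[ 0.642  0.767 -0.001]
 [ 0.767 -0.642 -0.   ]
 [-0.001 -0.001 -1.   ]] [-0.74  0.42  0.61  1.96 -0.31  0.86 -0.67]
hub_grip [('scene', array([307.1, 206.9]), 0.75), ('side', array([295.1, 158.9]), 0.64)]
[0.5449 0.0781 0.1742] [0.0002 0.0002]
handle_grip [('scene', array([298. , 183.6]), 0.97), ('side', array([279.9, 164.5]), 0.57)]
[0.5769 0.1274 0.1801] [0.0017 0.0017]
post_tip [('scene', array([302.7, 234.4]), 0.84), ('side', array([291.6, 190.2]), 0.63)]
[0.5492 0.0842 0.0819] [0.0021 0.0021]
drive_pin [('scene', array([308.9, 222.6]), 0.93), ('side', array([279.7, 192.3]), 0.53)]
[0.582  0.0949 0.0794] [0.0006 0.0006]
handwheel [('scene', array([303.1, 221.8]), 0.72), ('side', array([291.5, 174.6]), 0.7)]
[0.5485 0.0836 0.1272] [0.0047 0.0047]
```

View pics/c5.png

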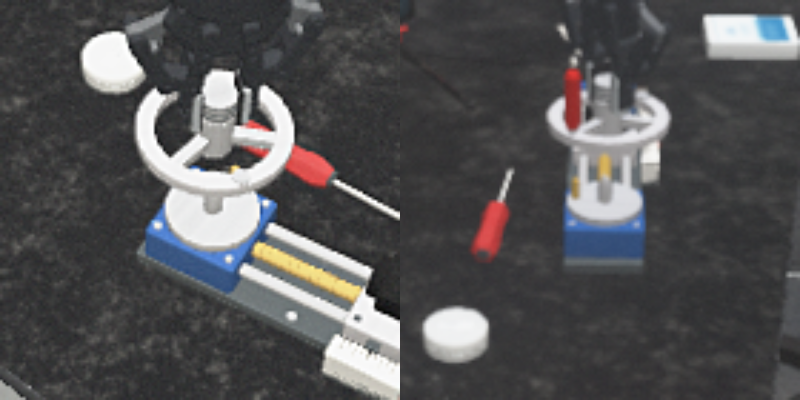

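View pics/w5.png

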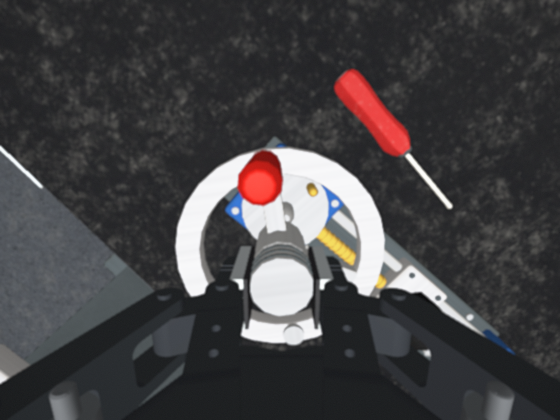

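The side and wrist crops show the wheel level over the spindle. In the wrist view the pin at (312,190) shows through the gap and the post at (287,212) is behind a spoke. I'll check the offsets numerically.

```bash
python3 - <<'E'
from h import *
s,p,R=tool();m=bot.camera_model("wrist")
im=cv2.imread("pics/w5.png")
hsv=cv2.cvtColor(im,cv2.COLOR_BGR2HSV)
k=((hsv[...,0]>12)&(hsv[...,0]<32)&(hsv[...,1]>120)).astype(np.uint8);k[:, :295]=0;k[:,330:]=0;k[210:]=0
ys,xs=np.nonzero(k);print(xs.mean(),ys.mean(),len(xs))
print("pin",atz("wrist",(xs.mean(),ys.mean()),.074,m),"post",atz("wrist",(287,212),.081,m))
print("hub top",atz("wrist",(281.5,287),p[2]-.155+.010,m),"handle top",atz("wrist",(260,181),p[2]-.155-.044+.079,m),p)
E
```

```text
311.7037037037037 189.55555555555554 81
pin [0.57770686 0.0846159  0.074     ] post [0.55358396 0.08472574 0.081     ]
hub top [0.54841655 0.08509121 0.18469984] handle top [0.57500677 0.12651778 0.20969984] [0.54623531 0.0831071  0.32969984]
```

```bash
python3 -m pendant '[[0.02,0,0,0.015,0],[0.02,0,0,0.015,0],[0.02,0,0,0.01,0],[0.02,0,0,0.008,0],[0.02,0,0,0.006,0],[0.02,0,0,0,0]]'
python3 -m pendant '[[0.02,0,0,0.004,0],[0.02,0,0,0.004,0],[0.02,0,0,0.004,0],[0.02,0,0,0,0]]'
```

```text
t: 11.02
eef_pos: [0.5464, 0.0829, 0.2749]
tool_rot: [0.0, 0.907, 0.421, -0.0]
contact_force: [-0.5, -0.8, -2.9]
gripper_width: 0.303
grasp_force: 59.8
t: 11.35
eef_pos: [0.5466, 0.0825, 0.2635]
tool_rot: [0.001, 0.907, 0.421, 0.0]
contact_force: [3.5, -3.6, -6.8]
gripper_width: 0.306
grasp_force: 59.7
```

```bash
python3 -m pendant '[[0.02,0,0,0.003,0],[0.02,0,0,0.003,0],[0.02,0,0,0.002,0],[0.02,0,0,0.0015,0],[0.02,0,0,0,0],[0.02,0,0,0,0]]'
```

```text
t: 11.85
eef_pos: [0.5469, 0.0825, 0.2554]
tool_rot: [0.0, 0.907, 0.421, 0.001]
contact_force: [-2.0, -5.0, 8.7]
gripper_width: 0.304
grasp_force: 61.4
```

Seated at the expected height (underside about 55 mm), so I release and look.

```bash
python3 -m pendant '[[0.085,0,0,0,0],[0.085,0,0,0,0],[0.085,0,0,0,0],[0.085,0,0,0,0],[0.085,0,0,-0.02,0],[0.085,0,0,-0.03,0],[0.085,0,0,-0.03,0],[0.085,0,0,-0.03,0],[0.085,0,0,-0.02,0],[0.085,-0.02,0,0,0],[0.085,0,0,0,0],[0.085,0,0,0,0]]'
python3 - <<'E'
from h import *
o=look(["hub_grip","handle_grip","handwheel"],"v6");print(tool()[1])
for n,z in(("hub_grip",.099),("handwheel",.055),("handle_grip",.117)):
    if n in o: oo,d=map(np.array,o[n]);print(n,(oo+d*(z-oo[2])/d[2]).round(4))
a,_=bot.read_camera("scene");b,_=bot.read_camera("side")
for n in["hub_grip","handle_grip","handwheel"]:
    L=[]
    for c in("scene","side"):
        r=bot.pinpoint(n,c)
        if r:L.append(ray(c,r[0]["at"]))
    if len(L)==2:X,e=tri(L);print(n,X.round(4),np.round(e,4))
w=cv2.imread("pics/v6.png")
cv2.imwrite("pics/c6.png",np.hstack([cv2.resize(a[170:310,230:370],(400,400)),cv2.resize(w,(400,300),).copy() if 0 else cv2.copyMakeBorder(cv2.resize(w,(400,300)),0,100,0,0,0)]))
E
```

```text
t: 12.85
eef_pos: [0.5328, 0.0676, 0.3841]
tool_rot: [-0.001, 0.907, 0.421, -0.0]
contact_force: [-0.3, 0.7, -0.4]
gripper_width: 0.995
grasp_force: 0.0
hub_grip [283.5 181.7] 0.62
handle_grip [272.  122.6] 0.68
handwheel [284.5 174.9] 0.6
[0.53343047 0.06867348 0.3834838 ]
hub_grip [0.5486 0.0833 0.099 ]
handwheel [0.5489 0.0817 0.055 ]
handle_grip [0.5726 0.1253 0.117 ]
handle_grip [0.5766 0.1255 0.1149] [0.001 0.001]
handwheel [0.5487 0.0843 0.0569] [0.0038 0.0038]
```

View pics/c6.png

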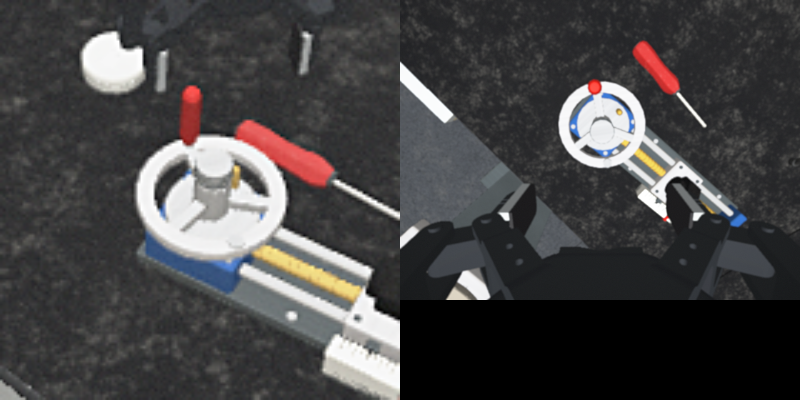

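The wheel is seated with the pin in a gap, and the scene crop shows the hub fully down over the flange. Now I'll measure pointer against mark from close up.

```bash
python3 -m pendant '[[0.085,-0.0234,0.02,0.01,0],[0.085,-0.0234,0.02,0.01,0],[0.085,-0.0234,0.02,0.01,0],[0.085,-0.0234,0.02,0.01,0],[0.085,-0.0234,0.02,0.01,0],[0.085,0,0,0,0],[0.085,0,0,0,0],[0.085,0,0,0,0]]'
python3 - <<'E'
from h import *
o=look(["pointer","set_mark","carriage"],"v7");print(tool()[:2][1])
for n,z in(("pointer",.0345),("set_mark",.03)):
    if n in o: oo,d=map(np.array,o[n]);print(n,(oo+d*(z-oo[2])/d[2]).round(4))
w=cv2.imread("pics/v7.png")
cv2.imwrite("pics/c7.png",cv2.resize(w[120:320,160:420],(780,600),interpolation=cv2.INTER_CUBIC))
E
```

```text
t: 14.12
eef_pos: [0.5345, -0.0857, 0.3342]
tool_rot: [-0.0, 0.907, 0.421, 0.0]
contact_force: [-0.5, 0.7, -0.3]
gripper_width: 0.996
grasp_force: 0.0
pointer [269.4 197.8] 0.77
set_mark [291.4 224.1] 0.42
carriage [298.2 157.4] 0.72
[ 0.53468688 -0.08467753  0.33443113]
pointer [ 0.5297 -0.0752  0.0345]
set_mark [ 0.5282 -0.1084  0.03  ]
```

View pics/c7.png

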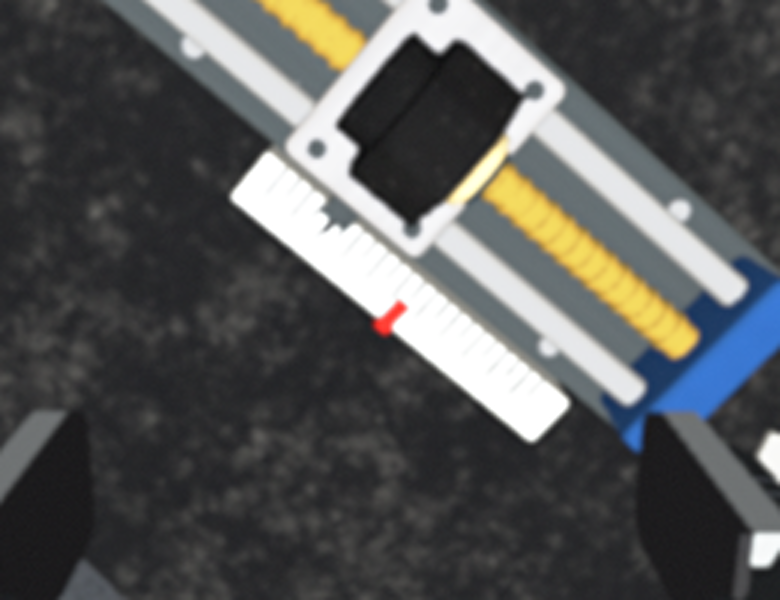

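Pointer tip is at crop (330,232), which is pixel (270,197). The red saddle is at about crop (390,318), pixel (290,226). Now the distance along the slide.

```bash
cat >> h.py <<'E'
def gap(tag,pp,e1,e2,m):
    im=cv2.imread(f"pics/{tag}.png");hsv=cv2.cvtColor(im,cv2.COLOR_BGR2HSV)
    k=((hsv[...,0]<8)|(hsv[...,0]>172))&(hsv[...,1]>110)&(hsv[...,2]>90)
    n,l,st,ce=cv2.connectedComponentsWithStats(k.astype(np.uint8))
    P=atz("wrist",pp,.0345,m);u=atz("wrist",e2,.03,m)-atz("wrist",e1,.03,m);u/=np.linalg.norm(u)
    print("dir",u,np.degrees(np.arctan2(u[1],u[0])),"P",P)
    for i in range(1,n):
        if 8<st[i,4]<200:
            ys,xs=np.nonzero(l==i);M=np.array([atz("wrist",(x,y),.03,m) for x,y in zip(xs,ys)]);c=M.mean(0)
            print(ce[i].round(1),st[i,4],c.round(4),"along",((c-P)@u).round(4))
E
python3 - <<'E'
from h import *
m=bot.camera_model("wrist")
gap("v7",(270,197.5),(160+235/3,120+195/3),(160+530/3,120+440/3),m)
E
```

```text
dir [ 0.15667078 -0.98765088  0.        ] -80.98629089556512 P [ 0.53062045 -0.07433892  0.0345    ]
[288.8 226.4] 61 [ 0.5252 -0.1076  0.03  ] along 0.032
```

```bash
python3 -m pendant '[[0.085,0.0308,-0.0174,0,0],[0.085,0.0308,-0.0174,0,0],[0.085,0.0308,-0.0174,0,0],[0.085,0.0308,-0.0174,0,0],[0.085,0.0308,-0.0174,0,0],[0.085,0.0308,-0.0174,0,0],[0.085,0,0,0,0],[0.085,0,0,0,0],[0.085,0,0,0,0]]'
python3 - <<'E'
from h import *
s,p,R=tool();print(p, R.T@(np.array([.5733,.1241,.275])-p))
E
```

```text
t: 15.07
eef_pos: [0.5734, 0.1229, 0.3342]
tool_rot: [0.0, 0.907, 0.422, -0.0]
contact_force: [-0.5, -0.4, -0.1]
gripper_width: 0.999
grasp_force: 0.0
[0.57340579 0.12288188 0.33423071] [ 0.00088564 -0.00087743  0.05923021]
```

```bash
python3 -m pendant '[[0.085,0.001,-0.001,0.02,0],[0.085,0,0,0.02,0],[0.085,0,0,0.019,0],[0.05,0,0,0,0],[0.005,0,0,0,0],[0.005,0,0,0,0],[0.005,0,0,0,0],[0.005,0,0,0,0],[0.005,0,0,0,0],[0.005,0,0,0,0],[0.005,0,0,0,0],[0.005,0,0,0,0]]' 40
```

```text
t: 16.07
eef_pos: [0.574, 0.1242, 0.2759]
tool_rot: [0.0, 0.907, 0.422, 0.001]
contact_force: [-0.1, 0.9, 4.3]
gripper_width: 0.162
grasp_force: 39.2
```

```bash
python3 -m pendant '[[0.005,0,0.0128,0,0],[0.005,-0.0033,0.0124,0,0],[0.005,-0.0064,0.0111,0,0],[0.005,-0.009,0.009,0,0],[0.005,-0.0111,0.0064,0,0],[0.005,-0.0124,0.0033,0,0]]'
python3 - <<'E'
from h import *
s,p,R=tool();C=np.array([.547,.0828]);v=p[:2]-C;print(s["t"],p,np.linalg.norm(v),np.degrees(np.arctan2(v[1],v[0])),s["contact_force"],s["grasp_force"],R.round(3)[:,0])
E
```

```text
t: 16.57
eef_pos: [0.5895, 0.0549, 0.2759]
tool_rot: [0.001, 0.907, 0.421, 0.001]
contact_force: [1.7, 0.7, 4.5]
gripper_width: 0.159
grasp_force: 39.5
16.5667 [0.58945152 0.05489211 0.27590572] 0.050803359379391615 -33.3211628906877 [1.65062495 0.69333366 4.46997509] 39.45770783626358 [0.645 0.764 0.002]
```

```bash
python3 -m pendant '[[0.005,-0.0128,0,0,0],[0.005,-0.0124,-0.0033,0,0],[0.005,-0.0111,-0.0064,0,0],[0.005,-0.009,-0.009,0,0],[0.005,-0.0064,-0.0111,0,0],[0.005,-0.0033,-0.0124,0,0],[0.005,0,-0.0128,0,0],[0.005,0.0033,-0.0124,0,0],[0.005,0.0064,-0.0111,0,0],[0.005,0.009,-0.009,0,0],[0.005,0.0111,-0.0064,0,0],[0.005,0.0124,-0.0033,0,0]]'
python3 -m pendant '[[0.005,0.0128,0,0,0],[0.005,0.0124,0.0033,0,0],[0.005,0.0111,0.0064,0,0],[0.005,0.009,0.009,0,0],[0.005,0.0064,0.0111,0,0],[0.005,0.0033,0.0124,0,0],[0.005,0,0.0128,0,0],[0.005,-0.0033,0.0124,0,0],[0.005,-0.0064,0.0111,0,0],[0.005,-0.009,0.009,0,0],[0.005,-0.0111,0.0064,0,0],[0.005,-0.0124,0.0033,0,0]]'
python3 - <<'E'
from h import *
s,p,R=tool();C=np.array([.547,.0828]);v=p[:2]-C;print(s["t"],p,np.linalg.norm(v),np.degrees(np.arctan2(v[1],v[0])),s["contact_force"],s["grasp_force"],R.round(3)[:,0])
E
```

```text
t: 17.57
eef_pos: [0.5056, 0.1085, 0.2757]
tool_rot: [0.0, 0.907, 0.421, 0.0]
contact_force: [1.1, -3.5, 6.3]
gripper_width: 0.163
grasp_force: 39.6
t: 18.57
eef_pos: [0.5893, 0.0548, 0.276]
tool_rot: [0.001, 0.907, 0.421, 0.001]
contact_force: [1.4, 1.1, 4.9]
gripper_width: 0.156
grasp_force: 39.5
18.5667 [0.58930737 0.05483598 0.2759557 ] 0.050713904615648904 -33.46361885500318 [1.42097152 1.05472577 4.92081758] 39.500764058766435 [0.645 0.764 0.002]
```

```bash
python3 -m pendant '[[0.03,0,0,0,0],[0.03,0,0,0,0],[0.03,0,0,0,0],[0.03,0,0,-0.02,0],[0.03,0,0,-0.03,0],[0.03,-0.01,0,-0.03,0],[0.03,-0.0359,0.0145,0,0],[0.03,-0.0359,0.0145,0,0],[0.03,-0.0359,0.0145,0,0],[0.03,-0.0359,0.0145,0,0],[0.03,0,0,0,0],[0.03,0,0,0,0]]'
python3 - <<'E'
from h import *
o=look(["pointer","set_mark"],"v8");print(tool()[:2][1])
for n,z in(("pointer",.0345),("set_mark",.03)):
    if n in o: oo,d=map(np.array,o[n]);print(n,(oo+d*(z-oo[2])/d[2]).round(4))
w=cv2.imread("pics/v8.png")
cv2.imwrite("pics/c8.png",cv2.resize(w[120:270,180:380],(800,600),interpolation=cv2.INTER_CUBIC))
E
```

```text
t: 19.57
eef_pos: [0.5329, -0.1003, 0.3552]
tool_rot: [-0.0, 0.908, 0.42, -0.0]
contact_force: [0.4, 0.6, -0.6]
gripper_width: 0.355
grasp_force: 0.0
pointer [276.8 194.6] 0.63
set_mark [283.7 203.7] 0.42
[ 0.53432406 -0.09666438  0.35482752]
pointer [ 0.5317 -0.0953  0.0345]
set_mark [ 0.5302 -0.1075  0.03  ]
```

View pics/c8.png

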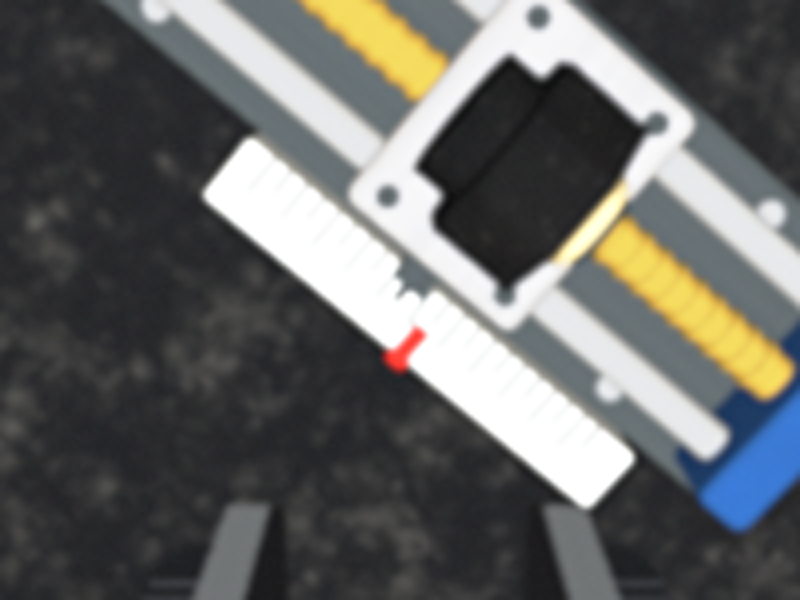

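```bash
python3 - <<'E'
from h import *
m=bot.camera_model("wrist");w,_=bot.read_camera("wrist");cv2.imwrite("pics/v9.png",w)
cv2.imwrite("pics/c9.png",cv2.resize(w[175:235,250:330],(800,600),interpolation=cv2.INTER_NEAREST))
import pickle;pickle.dump(m,open("m9.pkl","wb"))
E
```

```text
(no output)
```

View pics/c9.png

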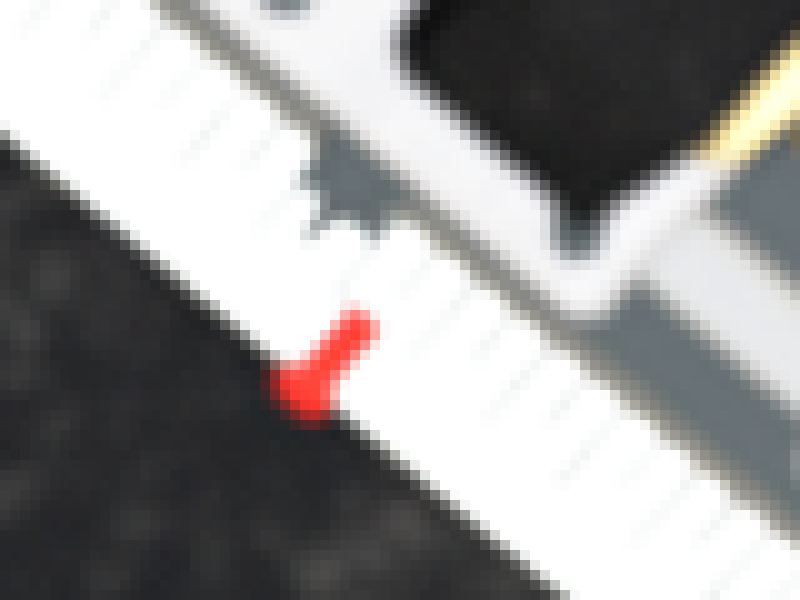

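Pointer tip is at crop (313,236), pixel (281.3,198.6); the neighbouring spikes are long scale ticks. The red stem is centred at about crop (335,352), pixel (283.5,210.2). I compute the remaining travel from these.

```bash
python3 - <<'E'
from h import *
import pickle;m=pickle.load(open("m9.pkl","rb"))
A=lambda p,z:atz("wrist",(p[0],p[1]),z,m)
u=A((306,234.5),.03)-A((250,188.5),.03);u/=np.linalg.norm(u);print(u)
P=A((281.3,198.6),.0345)
for q in((283.5,210.2),(285.5,207.5),(281,213.5)):print(((A(q,.03)-P)@u).round(4))
gap("v9",(281.3,198.6),(250,188.5),(306,234.5),m)
print("mm/px",np.linalg.norm(A((281,200),.03)-A((282,200),.03)))
s,p,R=tool();C=np.array([.547,.0828]);th=np.radians(57.5-450);H=C+.0495*np.array([np.cos(th),np.sin(th)]);print(p,H,R.T@(np.append(H,.355)-p))
for n in ["handle_grip"]:
    L=[]
    for c in("scene","side"):
        bot.read_camera(c);r=bot.pinpoint(n,c)
        if r:L.append(ray(c,r[0]["at"]))
    if len(L)==2:X,e=tri(L);print(n,X.round(4),np.round(e,4))
print(bot.get_obs()["t"])
E
```

```text
[ 0.16545985 -0.98621653  0.        ]
0.0101
0.0098
0.0104
dir [ 0.16545985 -0.98621653  0.        ] -80.47605110877127 P [ 0.53401077 -0.09729452  0.0345    ]
[281.5 211.8] 52 [ 0.5249 -0.1086  0.03  ] along 0.0096
mm/px 0.00098683883191601
[ 0.53435663 -0.09655329  0.35483007] [0.58874788 0.05620367] [ 1.52033739e-01 -5.63812966e-02 -1.28549806e-04]
handle_grip [0.598  0.0511 0.1111] [0.0006 0.0006]
19.9667
```

About 10.0 mm remains, which is half a turn. I regrasp and crank 175°, then check.

```bash
python3 -m pendant '[[0.03,0.0383,-0.0144,0,0],[0.03,0.0383,-0.0144,0,0],[0.03,0.0383,-0.0144,0,0],[0.03,0.0383,-0.0144,0,0],[0.03,0,0,0,0],[0.03,0,0,0,0],[0.03,0,0,0.03,0],[0.03,0,0,0.03,0],[0.03,0,0,0.02,0],[0.03,0,0,0,0]]'
python3 -m pendant '[[0.005,0,0,0,0],[0.005,0,0,0,0],[0.005,0,0,0,0],[0.005,0,0,0,0],[0.005,0,0,0,0]]' 40
python3 -m pendant '[[0.005,-0.0128,0,0,0],[0.005,-0.0124,-0.0033,0,0],[0.005,-0.0111,-0.0064,0,0],[0.005,-0.009,-0.009,0,0],[0.005,-0.0064,-0.0111,0,0],[0.005,-0.0033,-0.0124,0,0],[0.005,0,-0.0128,0,0],[0.005,0.0033,-0.0124,0,0],[0.005,0.0064,-0.0111,0,0],[0.005,0.009,-0.009,0,0],[0.005,0.0111,-0.0064,0,0],[0.005,0.0081,-0.0026,0,0]]'
python3 -m pendant '[[0.005,0,0,0,0],[0.005,0,0,0,0],[0.005,0,0,0,0]]'
python3 - <<'E'
from h import *
s,p,R=tool();C=np.array([.547,.0828]);v=p[:2]-C;print(s["t"],p,np.linalg.norm(v),np.degrees(np.arctan2(v[1],v[0])),s["contact_force"],s["grasp_force"],R.round(3)[:,0])
E
```

```text
t: 20.8
eef_pos: [0.5863, 0.0546, 0.2714]
tool_rot: [-0.001, 0.907, 0.421, -0.004]
contact_force: [-0.9, 0.8, -0.1]
gripper_width: 0.349
grasp_force: 0.0
t: 21.22
eef_pos: [0.5887, 0.0556, 0.2761]
tool_rot: [0.0, 0.907, 0.422, 0.001]
contact_force: [1.2, -0.2, -2.1]
gripper_width: 0.156
grasp_force: 39.3
t: 22.22
eef_pos: [0.504, 0.1058, 0.2758]
tool_rot: [0.0, 0.907, 0.422, 0.001]
contact_force: [2.1, -2.9, -1.5]
gripper_width: 0.161
grasp_force: 39.8
t: 22.47
eef_pos: [0.5036, 0.1044, 0.2753]
tool_rot: [-0.0, 0.907, 0.421, -0.0]
contact_force: [0.1, 0.5, 2.0]
gripper_width: 0.16
grasp_force: 40.1
22.4667 [0.50360378 0.10439241 0.2752873 ] 0.04847127205597954 153.54670487504416 [0.06854457 0.49605772 1.9879439 ] 40.08604941889644 [ 0.645  0.764 -0.   ]
```

```bash
python3 -m pendant '[[0.03,0,0,0,0],[0.03,0,0,0,0],[0.03,0,0,0,0],[0.03,0,0,-0.03,0],[0.03,0,0,-0.03,0],[0.03,0,0,-0.02,0],[0.03,-0.0228,0.0258,0,0],[0.03,-0.0228,0.0258,0,0],[0.03,-0.0228,0.0258,0,0],[0.03,-0.0228,0.0258,0,0],[0.03,-0.0228,0.0258,0,0],[0.03,-0.0228,0.0258,0,0]]'
python3 -m pendant '[[0.03,0,0,0,0],[0.03,0,0,0,0],[0.03,0,0,0,0]]'
python3 - <<'E'
from h import *
import pickle
m=bot.camera_model("wrist");w,_=bot.read_camera("wrist");cv2.imwrite("pics/v10.png",w);pickle.dump(m,open("m10.pkl","wb"))
K=np.array(m["intrinsics"]);X=np.array(m["R"])@np.array([.5335,-.107,.032])+np.array(m["t"]);x=K@X/X[2];c,r=int(x[0])-40,int(x[1])-30;print(c,r)
cv2.imwrite("pics/c10.png",cv2.resize(w[r:r+60,c:c+80],(800,600),interpolation=cv2.INTER_NEAREST))
E
```

```text
t: 23.47
eef_pos: [0.5335, -0.1013, 0.3552]
tool_rot: [-0.0, 0.907, 0.421, -0.0]
contact_force: [0.8, -0.7, 0.3]
gripper_width: 0.351
grasp_force: 0.0
t: 23.72
eef_pos: [0.5336, -0.0993, 0.3549]
tool_rot: [-0.0, 0.907, 0.421, -0.0]
contact_force: [-0.5, -0.4, -0.5]
gripper_width: 0.351
grasp_force: 0.0
246 173
```

View pics/c10.png

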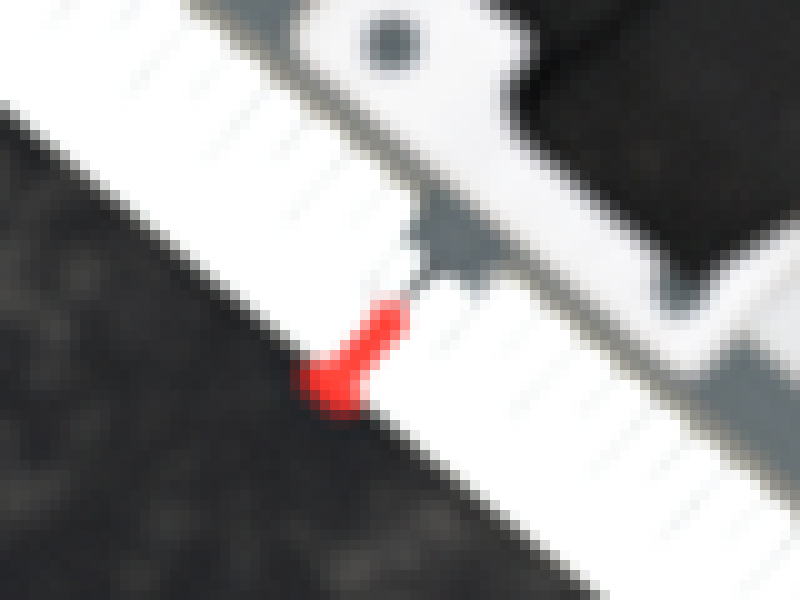

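The pointer tip, at crop (415,290), meets the inner end of the red stem, which runs from (392,312) to (345,375). Checking the residual numerically.

```bash
python3 - <<'E'
from h import *
import pickle;m=pickle.load(open("m10.pkl","rb"))
A=lambda p,z:atz("wrist",(246+p[0]/10-.5,173+p[1]/10-.5),z,m)
u=A((590,595),.03)-A((0,108),.03);u/=np.linalg.norm(u);print(u)
for z in(.0345,.030):
  P=A((415,290),z)
  for q in((392,312),(372,340),(345,375),(335,385)):print(z,((A(q,.03)-P)@u*1000).round(2))
w=cv2.imread("pics/v10.png").astype(int)
k=(w[...,2]-np.maximum(w[...,0],w[...,1]))[195:217,270:292]
ys,xs=np.nonzero(k>60)
print("red per row",[(r+195,round(np.average(np.arange(270,292),weights=np.clip(k[r],0,None)),1)) for r in sorted(set(ys))])
print("gray", w[196:206,280:298].mean(2).astype(int))
for n in ["handwheel","handle_grip"]:
    L=[]
    for c in("scene","side"):
        bot.read_camera(c);r=bot.pinpoint(n,c)
        if r:L.append(ray(c,r[0]["at"]))
    if len(L)==2:X,e=tri(L);print(n,X.round(4),np.round(e,4))
E
```

```text
[ 0.1603209  -0.98706495  0.        ]
0.0345 0.52
0.0345 0.89
0.0345 1.2
0.0345 1.12
0.03 -0.26
0.03 0.11
0.03 0.42
0.03 0.33
red per row [(np.int64(203), np.float64(284.5)), (np.int64(204), np.float64(284.3)), (np.int64(205), np.float64(284.0)), (np.int64(206), np.float64(283.4)), (np.int64(207), np.float64(282.4)), (np.int64(208), np.float64(281.1)), (np.int64(209), np.float64(279.6)), (np.int64(210), np.float64(278.7)), (np.int64(211), np.float64(278.5)), (np.int64(212), np.float64(279.0)), (np.int64(213), np.float64(279.5)), (np.int64(214), np.float64(279.8))]
gray [[254 254 255 255 255 252 191 124 106 107 109 110 109 107 109 126 161 202]
 [255 255 255 255 255 247 218 171 129 108 108 109 109 107 104 106 122 153]
 [255 255 255 255 251 249 252 236 154 106 105 108 107 105 105 107 113 126]
 [255 255 255 251 248 254 255 241 150 100 106 107 103 106 118 130 132 130]
 [255 255 251 245 251 255 253 199 127 138 163 149 120 117 143 169 176 165]
 [255 253 245 242 252 254 222 152 169 233 251 236 182 154 175 217 237 233]
 [255 254 246 236 236 227 185 189 245 255 255 255 241 211 223 251 255 255]
 [255 254 247 210 183 176 187 239 255 255 255 255 251 237 250 255 255 255]
 [255 254 231 170 139 145 189 251 255 255 255 255 249 249 255 255 255 255]
 [254 247 188 141 125 136 187 249 255 255 254 249 248 254 255 255 255 254]]
handwheel [0.5491 0.0861 0.0554] [0.0022 0.0022]
handle_grip [0.5115 0.102  0.1071] [0.0002 0.0002]
```

Both readings put it about 0.5 mm short, so I add 10° (0.55 mm).

```bash
python3 -m pendant '[[0.03,0.0228,-0.0258,0,0],[0.03,0.0228,-0.0258,0,0],[0.03,0.0228,-0.0258,0,0],[0.03,0.0228,-0.0258,0,0],[0.03,0.0228,-0.0258,0,0],[0.03,0.0228,-0.0258,0,0],[0.03,0,0,0,0],[0.03,0,0,0,0],[0.03,0,0,0.03,0],[0.03,0,0,0.03,0],[0.03,0,0,0.02,0],[0.03,0,0,0,0]]'
python3 -m pendant '[[0.005,0,0,0,0],[0.005,0,0,0,0],[0.005,0,0,0,0],[0.005,0,0,0,0],[0.005,0,0,0,0],[0.005,0,0,0,0]]' 40
python3 -m pendant '[[0.005,0.0042,-0.0007,0,0],[0.005,0.0042,-0.0006,0,0],[0.005,0,0,0,0],[0.005,0,0,0,0],[0.005,0,0,0,0],[0.03,0,0,0,0],[0.03,0,0,0,0],[0.03,0,0,0,0],[0.03,0,0,-0.03,0],[0.03,0,0,-0.03,0],[0.03,0,0,-0.02,0],[0.03,0,0,0,0]]'
python3 -m pendant '[[0.03,-0.0242,0.0258,0,0],[0.03,-0.0242,0.0258,0,0],[0.03,-0.0242,0.0258,0,0],[0.03,-0.0242,0.0258,0,0],[0.03,-0.0242,0.0258,0,0],[0.03,-0.0242,0.0258,0,0],[0.03,0,0,0,0],[0.03,0,0,0,0],[0.03,0,0,0,0]]'
python3 - <<'E'
from h import *
import pickle
m=bot.camera_model("wrist");w,_=bot.read_camera("wrist");cv2.imwrite("pics/v11.png",w);pickle.dump(m,open("m11.pkl","wb"))
m0=pickle.load(open("m10.pkl","rb"))
def pr(m,X):
    x=np.array(m["intrinsics"])@(np.array(m["R"])@X+np.array(m["t"]));return x[:2]/x[2]
X=np.array([.5335,-.107,.032]);print(pr(m0,X),pr(m,X),tool()[1])
c,r=map(int,pr(m,X));v=w.astype(int);k=v[...,2]-np.maximum(v[...,0],v[...,1])
print(c,r);print(v[r-8:r+5,c-8:c+12].mean(2).astype(int))
print("red",[(i,round(np.average(np.arange(c-16,c+6),weights=np.clip(k[i,c-16:c+6],0.01,None)),1),k[i,c-16:c+6].max()) for i in range(r-5,r+14)])
# carriage shift: hole/lens template vs v10
a=cv2.imread("pics/v10.png")
bot.read_camera("scene");print([ (q["at"],q["score"]) for q in bot.pinpoint("handwheel","scene")[:1]], bot.get_obs()["t"])
E
```

```text
t: 25.17
eef_pos: [0.5022, 0.1031, 0.272]
tool_rot: [0.0, 0.907, 0.421, -0.003]
contact_force: [-1.0, -0.1, -0.2]
gripper_width: 0.357
grasp_force: 0.0
t: 25.67
eef_pos: [0.5038, 0.1049, 0.2758]
tool_rot: [-0.0, 0.907, 0.422, 0.001]
contact_force: [-0.8, -0.5, -1.8]
gripper_width: 0.161
grasp_force: 39.2
t: 26.67
eef_pos: [0.5096, 0.1117, 0.359]
tool_rot: [0.0, 0.907, 0.421, 0.003]
contact_force: [0.4, -0.2, 0.2]
gripper_width: 0.35
grasp_force: 0.0
t: 27.42
eef_pos: [0.5326, -0.0984, 0.3545]
tool_rot: [-0.0, 0.907, 0.421, -0.0]
contact_force: [0.0, 0.8, -0.1]
gripper_width: 0.351
grasp_force: 0.0
[286.1396194  203.11362129] [287.61911654 203.21196806] [ 0.53273093 -0.0975336   0.3545655 ]
287 203
[[255 255 254 251 251 255 255 255 255 241 155 106 106 109 109 110 124 152
  192 226]
 [255 255 255 254 255 255 255 255 253 196 124 104 107 109 110 107 109 118
  141 180]
 [255 255 255 255 255 255 255 255 239 194 143 113 107 109 110 110 107 105
  112 134]
 [255 255 255 255 255 255 254 249 247 246 211 141 110 107 107 108 106 105
  106 113]
 [255 255 255 255 255 254 250 250 255 255 244 160 116
[... 814 characters left out ...]
81.5), np.int64(0)), (201, np.float64(281.5), np.int64(0)), (202, np.float64(286.5), np.int64(2)), (203, np.float64(286.0), np.int64(65)), (204, np.float64(285.8), np.int64(153)), (205, np.float64(285.4), np.int64(184)), (206, np.float64(284.7), np.int64(189)), (207, np.float64(283.9), np.int64(188)), (208, np.float64(282.6), np.int64(186)), (209, np.float64(281.2), np.int64(186)), (210, np.float64(280.3), np.int64(190)), (211, np.float64(280.1), np.int64(195)), (212, np.float64(280.4), np.int64(196)), (213, np.float64(280.8), np.int64(174)), (214, np.float64(281.1), np.int64(85)), (215, np.float64(281.3), np.int64(14)), (216, np.float64(281.5), np.int64(0))]
[([300.2, 244.3], 0.75)] 27.5667
```

```bash
python3 - <<'E'
from h import *
import pickle
u=np.array([.161,-.987,0])
for tag,tips,st in(("9",[(280.8,198.1)],[(284.8,207.5),(283,209.8)]),("10",[(287,201.5),(286.6,202)],[(284,205),(283.4,206),(282.4,207)]),("11",[(289.3,201),(288.6,202)],[(285.4,205),(284.7,206),(283.9,207)])):
    m=pickle.load(open(f"m{tag}.pkl","rb"))
    print(tag,[[round(float((atz("wrist",q,.03,m)-atz("wrist",t,.0345,m))@u*1000),2) for q in st] for t in tips])
m=pickle.load(open("m11.pkl","rb"));bot.read_camera("wrist");r=bot.pinpoint("pointer","wrist");s=bot.pinpoint("set_mark","wrist")
print(r[0],s[0], (atz("wrist",s[0]["at"],.03,m)-atz("wrist",r[0]["at"],.0345,m))@u)
# template shift of carriage vs scale between v10 and v11
g=lambda t:cv2.cvtColor(cv2.imread(f"pics/v{t}.png"),cv2.COLOR_BGR2GRAY)
a,b=g(10),g(11)
def sh(c,r,h=9):
    T=a[r-h:r+h,c-h:c+h];S=b[r-h-6:r+h+6,c-h-6:c+h+6];q=cv2.matchTemplate(cv2.resize(S,None,fx=8,fy=8,interpolation=2),cv2.resize(T,None,fx=8,fy=8,interpolation=2),cv2.TM_CCOEFF_NORMED);_,v,_,l=cv2.minMaxLoc(q);return (l[0]/8-6,l[1]/8-6,round(v,3))
print("carriage hole",sh(285,177,7),"lens cell corner",sh(313,198),"mark",sh(281,208,7))
E
```

```text
9 [[9.95, 10.14]]
10 [[0.86, 1.08, 0.99], [0.83, 1.05, 0.96]]
11 [[0.55, 0.69, 0.76], [0.41, 0.55, 0.62]]
{'at': [287.7, 200.4], 'score': 0.87} {'at': [286.6, 207.0], 'score': 0.47} 0.004362962841335013
carriage hole (2.0, 0.5, 0.996) lens cell corner (2.125, 0.5, 0.999) mark (1.5, 0.125, 0.993)
```

```bash
python3 -c "
from station import bot
print(bot.hand_in())"
```

```text
the job is handed in; nothing more can be done
None
```

The handwheel is seated on the spindle and released, the lens was cranked so the pointer stands within about 0.5 mm of the red mark by my measurement, and the job was handed in at about 28 s with the gripper clear.

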